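# Put the dry chopping boards away in the rack in order of size

### The arm

A 6-joint arm with a two-finger parallel gripper is mounted at the origin on the work surface; the furniture and walls round the work are solid. World frame = base frame: x ahead of the robot, y to its left, z up, the work surface at z = 0. Lengths are in mm, angles in rad, forces in N, time in s.
With the tool pointing down it reaches from about 225 to 725 mm from the base axis. Payload 3.1 kg.
Tool frame: the origin (TCP) lies on the centre line of the jaws, within the pads' length; the fingertips stand 25 mm ahead of it and the grasp point (between the pads) lies 6 mm ahead of it (arm.tip_extent is the distance from the TCP to the fingertips, in mm); z points along the fingers, y is the line along which they close (so a half turn about z gives the same grasp; the last joint's range is limited). The gripper opens to 85 mm and grips with 20 to 120 N. Pads are 22 mm wide; open, the fingers measure 114 mm over their backs; the gripper's body (76 mm by 85 mm) begins 54 mm behind the grasp point. The pads swing forward as they close: fully open they stand 13 mm farther back than shut.
Start: joints at [-1.46, 0.048, 0.099, 1.622, 0, 1.443], TCP at [124.167, -510.098, 256.312] pointing down, gripper open.
Joint ranges: [-2.91, 2.91], [-0.99, 1.94], [-1.21, 1.42], [-2.12, 2.29], [-1.49, 1.47], [-3.14, 3.14]. Speed limits (rad/s): [2.79, 2.79, 3.14, 3.14, 3.14, 3.14].

### API

Orientations are given as a 3x3 rotation matrix whose columns are the frame's x, y, z axes.
In Python, from cell import arm gives the robot as it stands.
- The arm moves only by the shell command python3 -m inch 'ROWS' [OPENING] [FORCE]. ROWS is a JSON object whose one key "motion" holds a list of rows, each a list of 6 numbers: the shift along the tool's x, y, z in units of 50 mm (1.0 is 50 mm), then the turn, a rotation vector about the tool's x, y, z in units of 10 degrees (1.0 is 10 degrees). In form: {"motion": [[dx, dy, dz, ax, ay, az], ...]}. A call has 1 to 20 rows; each row shifts and turns the commanded pose from where the row before left it, along the tool's axes as they then stand; what a row does not reach is not made up. A row lasts 1/8 s, in which the tool goes at most 62.5 mm and 10.7 degrees, less where a joint would pass 70% of its speed; a pose out of reach is approached as far as the arm can. A call is refused whole if a number of a shift passes 1 or a number of a turn 1, either way. A call with a gripper value outside its range is refused whole. OPENING is the closure, from -1 (fully open) to 1 (shut), set as the call begins (- or left out, the last holds). The fingers move at their own pace and stop on an object; FORCE is the grip in N (left out, the last holds). Time passes only in rows, so rows that do not move let the fingers close. It gives the time, the measured TCP pose, the force, the opening and the grip force at its end, in the units of the state.
- arm.sense(): the state, without advancing time (a new reading comes with each control period).
- arm.camera(name): name is "side" or "top"; returns a dict with "pixels" (480x640x3 uint8, blue, green, red), "intrinsics" (3x3 intrinsics, pixels), "R" (3x3) and "t" (3): a world point X has camera coordinates R X + t. Camera axes: x right, y down, z forward; pixel columns grow to the right and rows downward; lengths in mm; the calibration is good to about 2 mm. A picture is of the moment at which its call begins. There is no depth.
- arm.finish_job(): hands the job in; it is judged then, once.
The state is a dict: "t": time; "q": joint angles; "joint_vel": joint speeds; "joint_efforts": joint torques, N m; "position": TCP position; "tool_rot": TCP orientation; "contact_force": force on the tool from outside, world axes, zero at the start; "wrist_torque": the same for the moment, N m; "opening": finger opening in mm; "grasp_force": force on a finger pad.
Only numpy, scipy, OpenCV 4.12 (cv2) and the standard library are available. Lean on these libraries where they do the work, as an engineer would, in place of code of your own. Each camera call takes 0.05 s, during which the arm holds its last target. There are 200 camera calls.

### The job

The four wooden chopping boards in the wire drainer by the sink are dry. Put them away in the pegged wooden rack by the window, standing on their long edge in order of size: the largest between the tallest pegs, and so on down to the smallest between the shortest pegs. Each should be centred along its length between its pegs and rest fully down on the rails.

Things in the scene. Friction and masses are not known exactly. Their poses are not given: they have to be found in the camera images.
- board_1: largest of four plain light-wood chopping boards, 195 mm long, 155 mm high, 13 mm thick, corners rounded at 16 mm, about 270 g; it stands on its long edge. Origin: middle of the lower edge; x through the thickness, y along the length, z up to the upper edge. The two faces count as the same (either way round is right)
- board_2: second largest of four plain light-wood chopping boards, 172 mm long, 135 mm high, 13 mm thick, corners rounded at 16 mm, about 210 g; it stands on its long edge. Origin: middle of the lower edge; x through the thickness, y along the length, z up to the upper edge. The two faces count as the same (either way round is right)
- board_3: third largest of four plain light-wood chopping boards, 149 mm long, 115 mm high, 13 mm thick, corners rounded at 16 mm, about 160 g; it stands on its long edge. Origin: middle of the lower edge; x through the thickness, y along the length, z up to the upper edge. The two faces count as the same (either way round is right)
- board_4: smallest of four plain light-wood chopping boards, 126 mm long, 95 mm high, 13 mm thick, corners rounded at 16 mm, about 110 g; it stands on its long edge. Origin: middle of the lower edge; x through the thickness, y along the length, z up to the upper edge. The two faces count as the same (either way round is right)
- rack_place_1 (a point): place 1 in the wooden rack, for the largest board (the tallest pegs, at the +x end of the rack): the point midway between its four pegs, at the level of the rails on which the board's lower edge rests, 30 mm above the worktop. Its pegs reach 96 mm above the rails. Axes as the rack's: the board's length goes along y, its thickness along x
- rack_place_2 (a point): place 2 in the wooden rack, for the second largest board (the second tallest pegs): the point midway between its four pegs, at the level of the rails on which the board's lower edge rests, 30 mm above the worktop. Its pegs reach 84 mm above the rails. Axes as the rack's: the board's length goes along y, its thickness along x
- rack_place_3 (a point): place 3 in the wooden rack, for the third largest board (the second shortest pegs): the point midway between its four pegs, at the level of the rails on which the board's lower edge rests, 30 mm above the worktop. Its pegs reach 72 mm above the rails. Axes as the rack's: the board's length goes along y, its thickness along x
- rack_place_4 (a point): place 4 in the wooden rack, for the smallest board (the shortest pegs, at the -x end of the rack): the point midway between its four pegs, at the level of the rails on which the board's lower edge rests, 30 mm above the worktop. Its pegs reach 60 mm above the rails. Axes as the rack's: the board's length goes along y, its thickness along x
- board_rack: fixed pegged wooden rack by the window ledge, 264 mm long (x, along the row), 136 mm wide (y): two rails, four places 68 mm apart, pegs taller towards +x. Each place has four upright pegs 10 mm thick with round tips, 45 mm either side of the middle along y, 22 mm clear between them along x. Origin: middle of the underside; z up
- drainer: fixed steel wire drainer on a grey tray, 288 x 104 mm, beside the sink. Boards stand 68 mm apart along its x (at -102, -34, 34, 102 mm, in any order), thickness along x, lower edge 22 mm above the worktop, between wire hoops about 19 mm apart that rise 44 mm above that edge; lift straight up. Origin: middle of the underside; z up

How it is judged (in metres and radians):
At the end, for the whole second after the job is handed in: Boards 1 to 4 (large to small) stand in places 1 to 4 (tallest to shortest pegs), upright within 0.25 rad, middle of the lower edge within 20 mm of the place and within 12 mm of it along the row, lower edge within 6 mm of the rails, released and at rest (horizontal distance between board_1 and rack_place_1 below 0.02 m and x of board_1 in the frame of rack_place_1 between -0.012 and 0.012 m and z of board_1 in the frame of rack_place_1 between -0.006 and 0.006 m and angle between each of board_1, board_2, board_3, board_4's own z axis and vertical below 0.25 rad and linear speed of each of board_1, board_2, board_3, board_4 below 0.02 m/s and angular speed of each of board_1, board_2, board_3, board_4 below 0.2 rad/s and horizontal distance between board_2 and rack_place_2 below 0.02 m and x of board_2 in the frame of rack_place_2 between -0.012 and 0.012 m and z of board_2 in the frame of rack_place_2 between -0.006 and 0.006 m and horizontal distance between board_3 and rack_place_3 below 0.02 m and x of board_3 in the frame of rack_place_3 between -0.012 and 0.012 m and z of board_3 in the frame of rack_place_3 between -0.006 and 0.006 m and horizontal distance between board_4 and rack_place_4 below 0.02 m and x of board_4 in the frame of rack_place_4 between -0.012 and 0.012 m and z of board_4 in the frame of rack_place_4 between -0.006 and 0.006 m); the robot touches nothing.
It also fails if it takes over 91 s, if anything falls off the work surface, if the arm or the gripper's body presses on something with over 40 N, if the wrist force passes 120 N, or if a joint passes its speed limit or range.

## Working session

There is one attempt and no reset: what is moved stays moved. The work goes in short steps, Python scripts to look and compute and a shell command to move; the robot and the scene stay as the last step left them, time stands still between calls to the robot, and variables do not carry over. Pictures are saved under pics/ and viewed, at most 14 in all, crops included, and the job is handed in when it is done.

```bash
ls; mkdir -p pics; python3 - <<'E'
from cell import arm
import cv2,pickle
for n in("top","side"):
    c=arm.camera(n); cv2.imwrite(f"pics/{n}0.png",c["pixels"]); pickle.dump(c,open(n+"0.pkl","wb"))
    print(n,c["intrinsics"].round(1).tolist() if hasattr(c["intrinsics"],'round') else c["intrinsics"],c["R"],c["t"])
s=arm.sense();print(s)
E
```

```text
pics
top [[526.5, 0.0, 323.8], [0.0, 526.5, 239.8], [0.0, 0.0, 1.0]] [[ 1.26552786e-03 -9.99938075e-01 -1.10564558e-02]
 [-9.80448834e-01  9.34873223e-04 -1.96771975e-01]
 [ 1.96770126e-01  1.10893096e-02 -9.80386936e-01]] [-159.28408946  537.21980002  862.78857105]
side [[444.5, 0.0, 317.4], [0.0, 444.5, 242.1], [0.0, 0.0, 1.0]] [[ 0.92006161 -0.39165018  0.00983728]
 [-0.22033041 -0.53803455 -0.81361744]
 [ 0.32394622  0.74641072 -0.58131738]] [-568.80874221   52.6137634   857.63829969]
{'t': 0.1, 'q': array([-1.45981851e+00,  4.86558345e-02,  9.77566003e-02,  1.62201263e+00,
       -1.98764245e-06,  1.44298794e+00]), 'joint_vel': array([-0.00127737, -0.00243159,  0.00480313,  0.00058673,  0.0006027 ,
        0.00041161]), 'joint_efforts': array([ 2.45128147e-03, -3.39850330e+01,  3.20936751e+01,  1.57620554e-02,
       -2.26711477e-04, -1.80911137e-06]), 'position': array([ 124.10155901, -509.6038023 ,  255.2460652 ]), 'tool_rot': array([[ 9.71625814e-01,  2.36523195e-01, -2.36271381e-04],
       [ 2.36523161e-01, -9.71623577e-01,  2.10230199e-03],
       [ 2.67676339e-04, -2.09853454e-03, -9.99997762e-01]]), 'contact_force': array([-0.72879963, -0.35607163, -0.21436276]), 'wrist_torque': array([ 0.00824049, -0.02877276, -0.06536912]), 'grasp_force': 0.0, 'opening': 85.44861007389386}
```

View pics/top0.png

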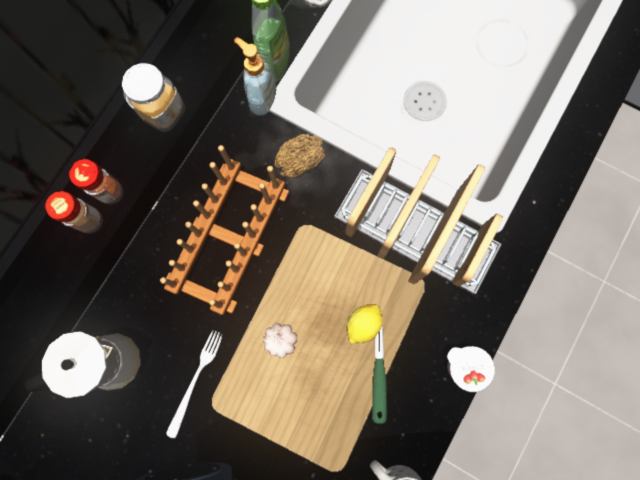

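View pics/side0.png

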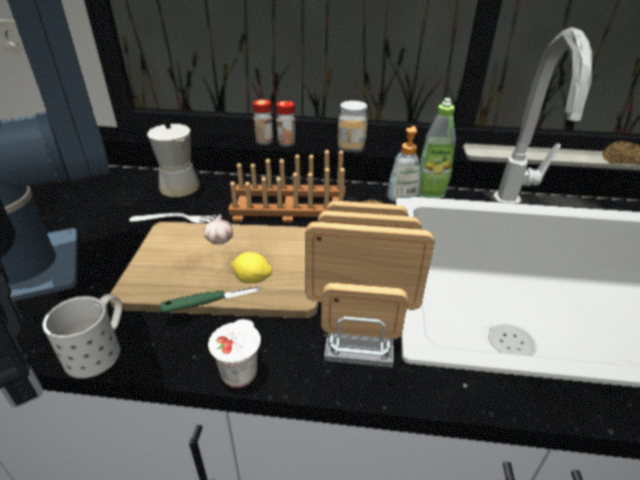

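The top picture shows the rack around (225,235) with its tall pegs at the upper end (225,155). The drainer is around (415,230). From the left, the board top edges look like boards 3, 2, 1 and 4. Next I'll enlarge both areas for precise pixel positions.

```bash
python3 - <<'E'
import cv2
im=cv2.imread("pics/top0.png")
cv2.imwrite("pics/rackz.png",cv2.resize(im[140:325,150:300],None,fx=3.2,fy=3.2,interpolation=cv2.INTER_CUBIC))
cv2.imwrite("pics/drz.png",cv2.resize(im[140:300,325:515],None,fx=3.7,fy=3.7,interpolation=cv2.INTER_CUBIC))
E
```

```text
(no output)
```

View pics/rackz.png

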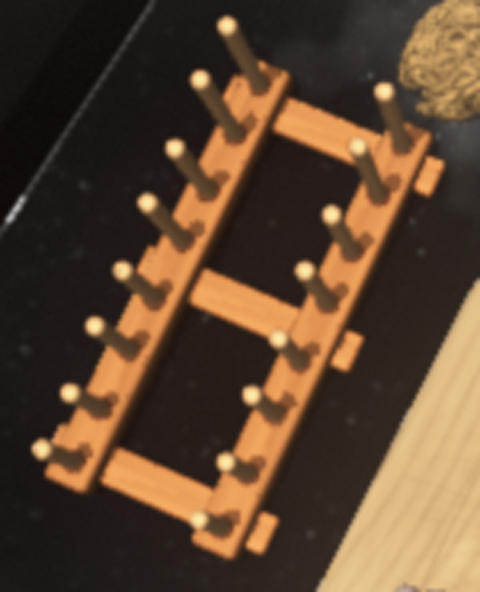

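View pics/drz.png

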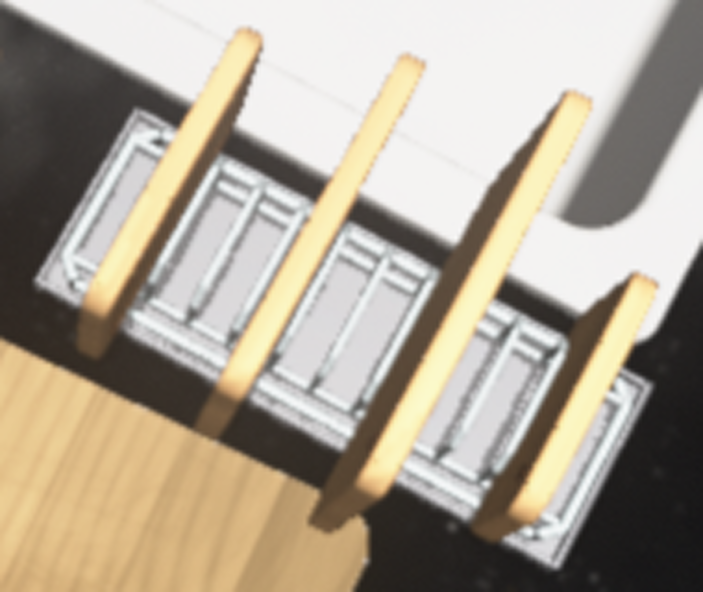

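Rack tips and drainer tray corners are clear. I'll fit both poses and overlay the predicted model on the pictures as a check.

```bash
cat > h.py <<'E'
import numpy as np,cv2,pickle
from scipy.optimize import least_squares
def load(n): return pickle.load(open(n,"rb"))
def proj(c,X):
    P=np.atleast_2d(X)@np.array(c["R"]).T+np.array(c["t"]); P=P@np.array(c["intrinsics"]).T
    return P[:,:2]/P[:,2:]
def place(p,X):
    x,y,a=p[:3]; X=np.atleast_2d(np.array(X,float)); c,s=np.cos(a),np.sin(a)
    return np.c_[x+c*X[:,0]-s*X[:,1],y+s*X[:,0]+c*X[:,1],X[:,2]]
L=[195,172,149,126];H=[155,135,115,95]
def outline(i,z0):  # rounded face outlines, both faces
    l,h,r=L[i]/2,H[i],16;o=[]
    for cy,cz,a0 in((l-r,h-r,0),(-l+r,h-r,90),(-l+r,r,180),(l-r,r,270)):
        for a in np.radians(a0+np.arange(0,91,15)): o.append((cy+r*np.cos(a),cz+r*np.sin(a)+z0))
    o=np.array(o); return [np.c_[np.full(len(o),s),o] for s in(-6.5,6.5)]
E
cat > fit.py <<'E'
from h import *
t=load("top0.pkl");s=load("side0.pkl")
Lf=[(228,26),(201,79),(175,148),(147,202),(122,270),(94,326),(69,394),(41,449)]
Rt=[(384,91),(358,147),(332,215),(305,271),(280,340),(252,396),(226,462),(199,520)]
px=(np.array(Lf+Rt)+.5)/3.2-.5+[150,140]
xs=[102+16,102-16,34+16,34-16,-34+16,-34-16,-102+16,-102-16];zs=np.repeat([125,113,101,89],2)
M=np.array([(x,45,z) for x,z in zip(xs,zs)]+[(x,-45,z) for x,z in zip(xs,zs)],float)
best=None
for a in np.arange(-3,3.1,1):
    r=least_squares(lambda p:(proj(t,place(p,M))-px).ravel(),[450,150,a])
    if best is None or r.cost<best.cost: best=r
rack=best.x;print("rack",rack,"rms",np.sqrt(2*best.cost/32))
dp=(np.array([(137,110),(37,284),(557,567),(650,383)])+.5)/3.7-.5+[325,140]
D=np.array([(-144,52),(-144,-52),(144,-52),(144,52)],float)
b=None
for m in(1,-1):
  for a in np.arange(-3,3.1,1):
    r=least_squares(lambda p:(proj(t,place(p,np.c_[D*[m,m],np.full(4,6)]))-dp).ravel(),[450,-150,a])
    if b is None or r.cost<b.cost:b=r
dr=b.x;print("drainer",dr,"rms",np.sqrt(2*b.cost/8))
np.savez("pose.npz",rack=rack,dr=dr)
if __name__=="__main__":
  # order: as seen left->right in top image: 3,2,1,4
  sl=np.array([-102,-34,34,102.]);u=proj(t,place(dr,np.c_[sl,0*sl,0*sl+22]))[:,0];sl=sl[np.argsort(u)]
  order=[2,1,0,3];out={}
  for n,c in(("top",t),("side",s)):
    im=c["pixels"].copy();f=3;big=cv2.resize(im,None,fx=f,fy=f,interpolation=cv2.INTER_CUBIC)
    dpt=lambda P:np.int32(((P+.5)*f-.5).round())
    for x,i in zip(sl,order):
      for o in outline(i,22): cv2.polylines(big,[dpt(proj(c,place(dr,o+[x,0,0])))],True,(0,0,255) if o[0,0]>0 else (255,0,0),1)
    for q in dpt(proj(c,place(rack,M))): cv2.circle(big,tuple(map(int,q)),4,(0,255,0),1)
    a=dict(top=(430,900,960,1540),side=(430,1100,640,1340))[n]
    cv2.imwrite(f"pics/ov_{n}.png",big[a[0]:a[1],a[2]:a[3]])
  for x,i in zip(sl,order): print("board",i+1,place(dr,[x,0,22+H[i]]).round(1),np.hypot(*place(dr,[x,0,0])[0,:2]))
  for k,x in enumerate([102,34,-34,-102]): print("place",k+1,place(rack,[x,0,30]).round(1),np.hypot(*place(rack,[x,0,0])[0,:2]))
E
python3 fit.py
```

```text
rack [ 5.52629977e+02  1.73491137e+01 -4.12414821e-01] rms 0.18590043549164106
drainer [ 565.48549958 -329.28747979    4.1994613 ] rms 0.12549753068948158
board 3 [[ 615.5 -240.4  137. ]] 660.823897901841
board 2 [[ 582.2 -299.7  157. ]] 654.7672393538386
board 1 [[ 548.8 -358.9  177. ]] 655.7438916405634
board 4 [[ 515.4 -418.2  117. ]] 663.7228074405574
place 1 [[646.1 -23.5  30. ]] 646.5063578571771
place 2 [[583.8   3.7  30. ]] 583.7911261839794
place 3 [[521.5  31.   30. ]] 522.3999303910417
place 4 [[459.2  58.2  30. ]] 462.8599091884842
```

View pics/ov_top.png

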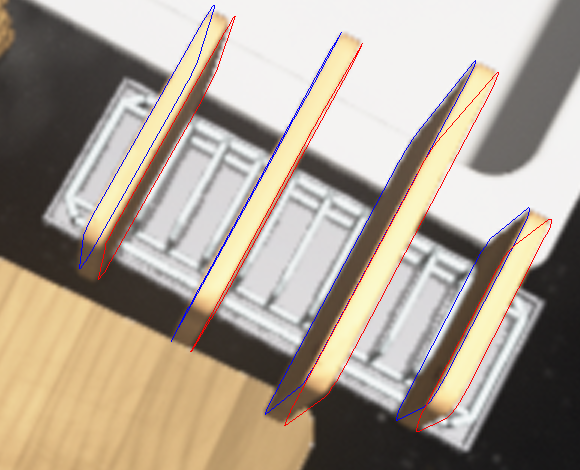

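View pics/ov_side.png

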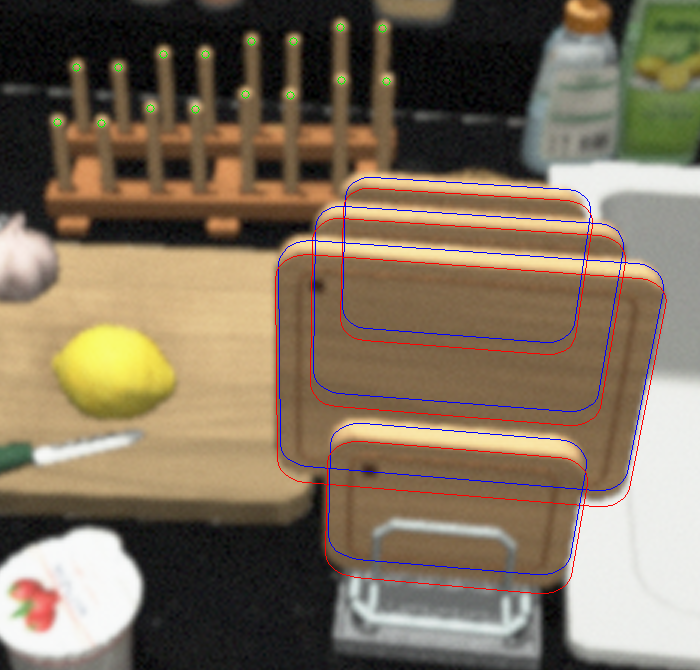

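Rack pegs fit to 0.2 px, and the fit also lands on the tips in the side view. The board overlays match within about 2 mm in both views. From left to right in the top view the order is 3, 2, 1, 4. Next is a helper that gives the local shift and turn to a target.

```bash
cat > nav.py <<'E'
import sys
from h import *
from cell import arm
P=np.load("pose.npz");rack,dr=P["rack"],P["dr"]
SL={3:None}
t=load("top0.pkl");sl=np.array([-102,-34,34,102.]);u=proj(t,place(dr,np.c_[sl,0*sl,0*sl+22]))[:,0];sl=sl[np.argsort(u)]
SL=dict(zip([3,2,1,4],sl)); 
def tgt(w,i):
    if w=="d": return place(dr,[SL[i],0,22+H[i-1]-11])[0],dr[2]-np.pi
    return place(rack,[[102,34,-34,-102][i-1],0,30+H[i-1]-11])[0],rack[2]
# usage: nav.py d|r board [z offset]; prints world delta, turn needed, local shift after the turn and before
w,i=sys.argv[1],int(sys.argv[2]);T,a=tgt(w,i)
s=arm.sense();R=s["tool_rot"];p=s["position"]
cur=np.arctan2(R[1,1],R[0,1]);d=(a-cur+np.pi)%(2*np.pi)-np.pi
c,sn=np.cos(a),np.sin(a)
Rt=np.array([[-sn,c,0],[c,sn,0],[0,0,-1]]); Rt[:,0]=np.cross(Rt[:,1],Rt[:,2])
print("t",round(s["t"],2),"q6",s["q"][5].round(2),"pos",p.round(1),"target",T.round(1))
print("turn az units",round(-np.degrees(d)/10,2),"(or other way)",round((-np.degrees(d)+ (360 if d>0 else -360))/10,2),"tilt",R[:2,2].round(4))
print("local now",(R.T@(T-p)/50).round(3),"local after turn",(Rt.T@(T-p)/50).round(3))
print("force",s["contact_force"].round(1),"open",round(s["opening"],1),"grip",round(s["grasp_force"],1))
E
python3 -m inch '{"motion":[[0,0,-0.5,0,0,-1],[0,0,-0.5,0,0,-1],[0,0,-0.5,0,0,-1],[0,0,0,0,0,-1],[0,0,0,0,0,-1],[0,0,0,0,0,-1],[0,0,0,0,0,-1],[0,0,0,0,0,-1],[0,0,0,0,0,-1],[0,0,0,0,0,-1],[0,0,0,0,0,-1],[0,0,0,0,0,-1],[0,0,0,0,0,-1],[0,0,0,0,0,-0.7],[0,0,0,0,0,0]]}' 0 40; python3 nav.py d 1
```

```text
t: 1.98
position: [124.2, -509.9, 330.7]
tool_rot: [[-0.871, 0.491, -0.0], [0.491, 0.871, 0.001], [0.001, 0.001, -1.0]]
contact_force: [0.6, -0.2, -0.3]
opening: 42.2
grasp_force: 0.0
t 1.98 q6 -0.95 pos [ 124.2 -509.9  330.7] target [ 548.8 -358.9  166. ]
turn az units -0.0 (or other way) 36.0 tilt [-0.0001  0.0011]
local now [-5.919  6.797  3.297] local after turn [-5.918  6.799  3.295]
force [ 0.6 -0.2 -0.3] open 42.2 grip 0.0
```

```bash
python3 -m inch '{"motion":[[-0.4,0.46,0,0,0,0],[-0.5,0.58,0,0,0,0],[-0.6,0.68,0,0,0,0],[-0.6,0.68,0,0,0,0],[-0.6,0.68,0,0,0,0],[-0.6,0.68,0,0,0,0],[-0.6,0.68,0,0,0,0],[-0.6,0.68,0,0,0,0],[-0.6,0.68,0,0,0,0],[-0.6,0.68,0,0,0,0],[-0.5,0.58,0,0,0,0],[-0.32,0.4,0,0,0,0],[0,0,0,0,0,0],[0,0,0,0,0,0]]}'; python3 nav.py d 1
```

```text
t: 3.72
position: [590.6, -344.8, 331.0]
tool_rot: [[-0.871, 0.491, -0.001], [0.491, 0.871, 0.0], [0.001, -0.0, -1.0]]
contact_force: [-0.4, -0.5, 0.4]
opening: 42.8
grasp_force: 0.0
t 3.73 q6 -0.11 pos [ 590.6 -344.8  331. ] target [ 548.8 -358.9  166. ]
turn az units 0.0 (or other way) -36.0 tilt [-0.001   0.0001]
local now [ 0.586 -0.655  3.301] local after turn [ 0.589 -0.656  3.3  ]
force [-0.4 -0.5  0.4] open 42.8 grip 0.0
```

```bash
python3 -m inch '{"motion":[[0.3,-0.33,0,0,0,0],[0.29,-0.33,0.4,0,0,0],[0,0,0.8,0,0,0],[0,0,0.6,0,0,0],[0,0,0.2,0,0,0],[0,0,0,0,0,0]]}'; python3 nav.py d 1; python3 - <<'E'
from cell import arm
import cv2
for n in("top","side"):
    im=arm.camera(n)["pixels"]; cv2.imwrite(f"pics/g1_{n}.png",im)
a=cv2.imread("pics/g1_top.png")[120:320,320:520];b=cv2.imread("pics/g1_side.png")[100:400,280:480]
import numpy as np
b=cv2.resize(b,(400,600));a=cv2.resize(a,(400,400));c=np.zeros((600,800,3),np.uint8);c[:400,:400]=a;c[:,400:]=b;cv2.imwrite("pics/g1.png",c)
E
```

```text
t: 4.47
position: [548.3, -359.0, 231.4]
tool_rot: [[-0.871, 0.491, -0.001], [0.491, 0.871, 0.0], [0.001, 0.0, -1.0]]
contact_force: [0.4, -0.6, 1.0]
opening: 43.0
grasp_force: 0.0
t 4.47 q6 -0.17 pos [ 548.3 -359.   231.4] target [ 548.8 -358.9  166. ]
turn az units 0.0 (or other way) -36.0 tilt [-0.0006  0.0004]
local now [-0.008  0.007  1.308] local after turn [-0.007  0.007  1.308]
force [ 0.4 -0.6  1. ] open 43.0 grip 0.0
```

View pics/g1.png

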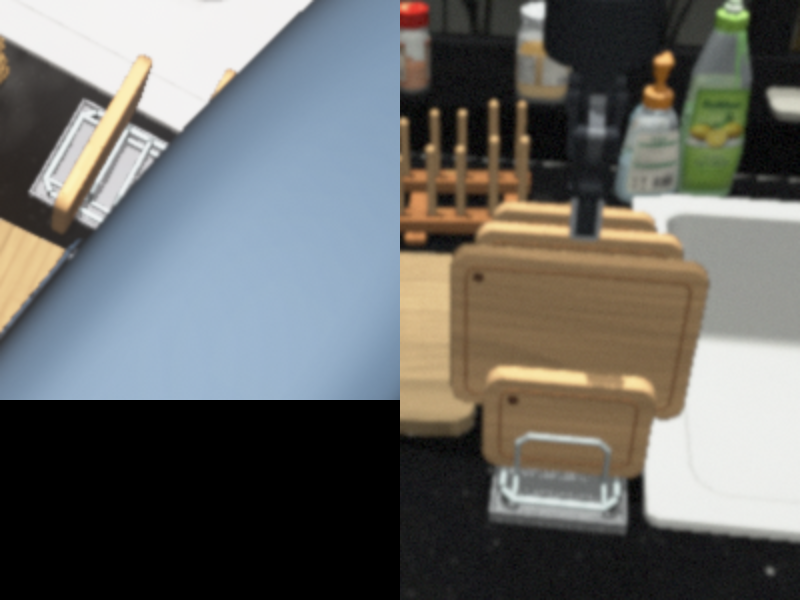

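In the side crop a finger tip shows at about (587,235), just above board 1's top edge. I'll project the expected tips to confirm alignment.

```bash
python3 - <<'E'
from h import *
s=load("side0.pkl");p=np.array([548.3,-359,231.4]);y=np.array([.491,.871,0])
for n,X in(("tip+",p+y*23-[0,0,18]),("tip-",p-y*23-[0,0,18]),("boardtop",np.array([548.8,-358.9,177]))):
    q=proj(s,X)[0];print(n,q.round(1),((q-[280,100])*2+[400,0]).round())
E
```

```text
tip+ [371.7 200.5] [583. 201.]
tip- [371.4 216.9] [583. 234.]
boardtop [369.9 229.2] [580. 258.]
```

Alignment is right, so I'll descend, close and lift.

```bash
python3 -m inch '{"motion":[[0,0,0.5,0,0,0],[0,0,0.5,0,0,0],[0,0,0.31,0,0,0],[0,0,0,0,0,0]]}'; python3 nav.py d 1; python3 -m inch '{"motion":[[0,0,0,0,0,0],[0,0,0,0,0,0],[0,0,0,0,0,0],[0,0,0,0,0,0],[0,0,0,0,0,0]]}' 1 60
```

```text
t: 5.08
position: [548.9, -358.6, 165.2]
tool_rot: [[-0.872, 0.49, -0.001], [0.49, 0.872, 0.001], [0.001, 0.0, -1.0]]
contact_force: [0.5, 0.2, 0.5]
opening: 42.8
grasp_force: 0.0
t 5.08 q6 -0.17 pos [ 548.9 -358.6  165.2] target [ 548.8 -358.9  166. ]
turn az units 0.01 (or other way) -35.99 tilt [-0.0012  0.001 ]
local now [-0.001 -0.007 -0.017] local after turn [-0.001 -0.007 -0.017]
force [0.5 0.2 0.5] open 42.8 grip 0.0
t: 5.7
position: [550.0, -359.4, 167.7]
tool_rot: [[-0.872, 0.49, 0.003], [0.49, 0.872, -0.002], [-0.003, -0.001, -1.0]]
contact_force: [0.8, -0.2, 5.8]
opening: 12.0
grasp_force: 59.2
```

```bash
python3 -m inch '{"motion":[[0,0,-0.2,0,0,0],[0,0,-0.4,0,0,0],[0,0,-0.6,0,0,0],[0,0,-0.7,0,0,0],[0,0,-0.7,0,0,0],[0,0,-0.5,0,0,0],[0,0,-0.1,0,0,0],[0,0,0,0,0,0]]}'; python3 nav.py r 1;python3 - <<'E'
from cell import arm
import cv2
cv2.imwrite("pics/l1.png",arm.camera("side")["pixels"])
E
```

```text
t: 6.7
position: [549.1, -358.8, 324.6]
tool_rot: [[-0.872, 0.49, -0.001], [0.49, 0.872, 0.001], [0.002, 0.0, -1.0]]
contact_force: [0.6, 0.7, -2.0]
opening: 12.2
grasp_force: 58.5
t 6.7 q6 -0.17 pos [ 549.1 -358.8  324.6] target [646.1 -23.5 174. ]
turn az units 8.43 (or other way) -27.57 tilt [-0.0014  0.0011]
local now [1.587 6.796 3.017] local after turn [ 6.921 -0.911  3.012]
force [ 0.6  0.7 -2. ] open 12.2 grip 58.5
```

View pics/l1.png

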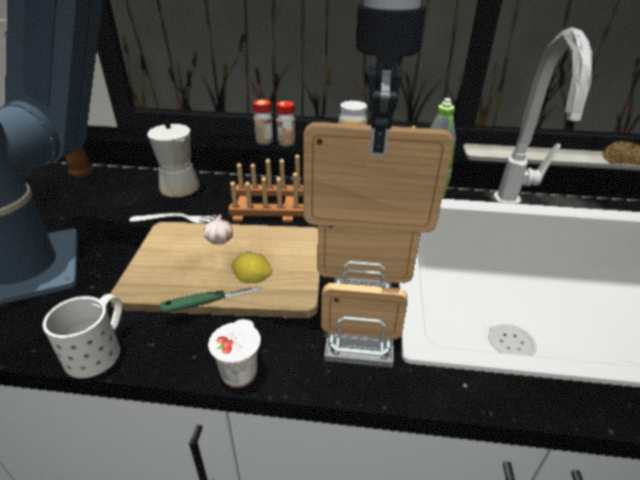

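The board hangs level and clear of the others (bottom edge at about row 225). Next I turn it and traverse to the rack.

```bash
python3 -m inch '{"motion":[[0,0,0,0,0,0.5],[0,0,0,0,0,1],[0,0,0,0,0,1],[0,0,0,0,0,1],[0,0,0,0,0,1],[0,0,0,0,0,1],[0,0,0,0,0,1],[0,0,0,0,0,1],[0,0,0,0,0,0.93],[0,0,0,0,0,0]]}';  python3 -m inch '{"motion":[[0.4,-0.09,0,0,0,0],[0.7,-0.09,0,0,0,0],[0.85,-0.09,0,0,0,0],[0.85,-0.09,0,0,0,0],[0.85,-0.09,0,0,0,0],[0.85,-0.09,0,0,0,0],[0.85,-0.09,0,0,0,0],[0.8,-0.09,0,0,0,0],[0.5,-0.09,0,0,0,0],[0.27,-0.1,0,0,0,0],[0,0,0,0,0,0],[0,0,0,0,0,0]]}'; python3 nav.py r 1
```

```text
t: 8.0
position: [548.7, -358.4, 323.6]
tool_rot: [[0.399, 0.917, -0.003], [0.917, -0.399, 0.002], [0.001, -0.004, -1.0]]
contact_force: [0.8, -0.6, -3.5]
opening: 12.2
grasp_force: 58.3
t: 9.5
position: [645.8, -24.4, 325.9]
tool_rot: [[0.401, 0.916, -0.0], [0.916, -0.401, -0.001], [-0.001, 0.0, -1.0]]
contact_force: [-0.6, -0.7, -1.6]
opening: 12.4
grasp_force: 58.6
t 9.5 q6 1.84 pos [645.8 -24.4 325.9] target [646.1 -23.5 174. ]
turn az units -0.0 (or other way) 36.0 tilt [-0.0002 -0.0007]
local now [ 2.000e-02 -2.000e-03  3.038e+00] local after turn [ 1.800e-02 -2.000e-03  3.038e+00]
force [-0.6 -0.7 -1.6] open 12.4 grip 58.6
```

```bash
python3 -m inch '{"motion":[[0.01,0,0.4,0,0,0],[0.01,0,0.5,0,0,0],[0,0,0.5,0,0,0],[0,0,0.4,0,0,0],[0,0,0.4,0,0,0],[0,0,0.3,0,0,0],[0,0,0,0,0,0]]}'; python3 -m inch '{"motion":[[0,0,0.2,0,0,0],[0,0,0.2,0,0,0],[0,0,0.1,0,0,0],[0,0,0.02,0,0,0],[0,0,0,0,0,0]]}'; python3 nav.py r 1
```

```text
t: 10.38
position: [645.4, -23.4, 199.0]
tool_rot: [[0.402, 0.916, -0.003], [0.916, -0.402, 0.0], [-0.001, -0.003, -1.0]]
contact_force: [-1.0, -0.1, -2.5]
opening: 12.3
grasp_force: 58.5
t: 11.0
position: [646.5, -22.4, 175.9]
tool_rot: [[0.401, 0.916, 0.001], [0.916, -0.401, 0.0], [0.0, 0.001, -1.0]]
contact_force: [-0.0, 1.2, 3.5]
opening: 12.6
grasp_force: 59.5
t 11.0 q6 1.84 pos [646.5 -22.4 175.9] target [646.1 -23.5 174. ]
turn az units 0.0 (or other way) -36.0 tilt [0.0009 0.    ]
local now [-0.024  0.     0.038] local after turn [-0.024  0.     0.038]
force [-0.   1.2  3.5] open 12.6 grip 59.5
```

```bash
python3 - <<'E'
from cell import arm
import cv2,numpy as np
a=arm.camera("top")["pixels"][120:320,140:340];b=arm.camera("side")["pixels"][80:280,200:400]
cv2.imwrite("pics/p1.png",np.hstack([cv2.resize(x,(400,400)) for x in(a,b)]))
E
```

```text
(no output)
```

View pics/p1.png

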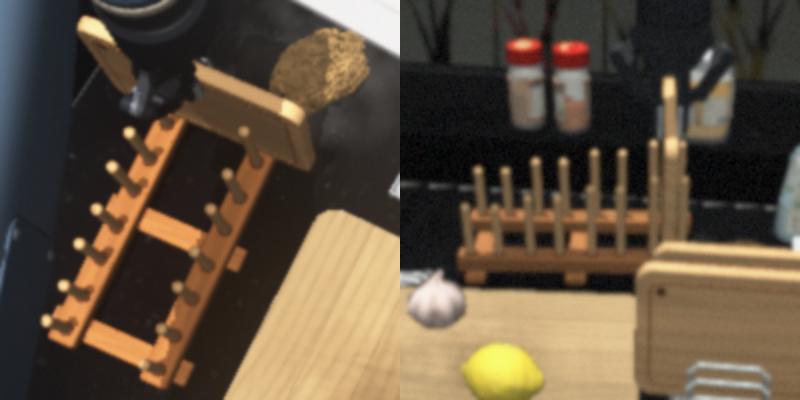

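Board 1 stands between the tallest pegs and touches the rails (3.5 N). Release, back out.

```bash
python3 -m inch '{"motion":[[0,0,0,0,0,0],[0,0,0,0,0,0],[0,0,0,0,0,0],[0,0,0,0,0,0]]}' 0; python3 -m inch '{"motion":[[0,0,-0.2,0,0,0],[0,0,-0.4,0,0,0],[0,0,-0.6,0,0,0],[0,0,-0.7,0,0,0],[0,0,-0.5,0,0,0],[0,0,-0.1,0,0,0],[0,0,0,0,0,-0.5],[0,0,0,0,0,-1],[0,0,0,0,0,-1],[0,0,0,0,0,-1],[0,0,0,0,0,-1],[0,0,0,0,0,-1],[0,0,0,0,0,-1],[0,0,0,0,0,-1],[0,0,0,0,0,-0.93],[0,0,0,0,0,0]]}'; python3 nav.py d 2
```

```text
t: 11.6
position: [646.5, -22.8, 174.5]
tool_rot: [[0.401, 0.916, -0.0], [0.916, -0.401, 0.0], [-0.0, -0.0, -1.0]]
contact_force: [-1.3, 0.1, -0.5]
opening: 42.9
grasp_force: 0.0
t: 13.6
position: [646.2, -22.6, 298.7]
tool_rot: [[-0.871, 0.491, -0.002], [0.491, 0.871, 0.0], [0.002, -0.001, -1.0]]
contact_force: [0.5, 0.4, -0.4]
opening: 43.0
grasp_force: 0.0
t 13.6 q6 0.37 pos [646.2 -22.6 298.7] target [ 582.2 -299.7  146. ]
turn az units -0.0 (or other way) 36.0 tilt [-0.0018  0.0003]
local now [-1.612 -5.453  3.054] local after turn [-1.603 -5.456  3.053]
force [ 0.5  0.4 -0.4] open 43.0 grip 0.0
```

```bash
python3 -m inch '{"motion":[[-0.2,-0.4,0,0,0,0],[-0.2,-0.7,0,0,0,0],[-0.2,-0.9,0,0,0,0],[-0.2,-0.9,0,0,0,0],[-0.2,-0.9,0,0,0,0],[-0.2,-0.8,0,0,0,0],[-0.2,-0.55,0,0,0,0],[-0.2,-0.3,0,0,0,0],[0,0,0.3,0,0,0],[0,0,0.7,0,0,0],[0,0,0.7,0,0,0],[0,0,0.3,0,0,0],[0,0,0,0,0,0],[0,0,0,0,0,0]]}'; python3 nav.py d 2
```

```text
t: 15.35
position: [583.4, -300.2, 201.7]
tool_rot: [[-0.872, 0.49, 0.002], [0.49, 0.872, -0.002], [-0.003, -0.0, -1.0]]
contact_force: [-0.4, 0.4, -0.3]
opening: 42.8
grasp_force: 0.0
t 15.35 q6 -0.07 pos [ 583.4 -300.2  201.7] target [ 582.2 -299.7  146. ]
turn az units 0.0 (or other way) -36.0 tilt [ 0.0024 -0.0017]
local now [ 0.029 -0.002  1.115] local after turn [ 0.026 -0.003  1.115]
force [-0.4  0.4 -0.3] open 42.8 grip 0.0
```

```bash
python3 -m inch '{"motion":[[0.03,0,0.5,0,0,0],[0,0,0.4,0,0,0],[0,0,0.2,0,0,0],[0,0,0,0,0,0],[0,0,0,0,0,0]]}'; python3 -m inch '{"motion":[[0,0,0,0,0,0],[0,0,0,0,0,0],[0,0,0,0,0,0],[0,0,0,0,0,0],[0,0,0,0,0,0]]}' 1 60;  python3 -m inch '{"motion":[[0,0,-0.2,0,0,0],[0,0,-0.4,0,0,0],[0,0,-0.6,0,0,0],[0,0,-0.7,0,0,0],[0,0,-0.7,0,0,0],[0,0,-0.6,0,0,0],[0,0,-0.4,0,0,0],[0,0,-0.1,0,0,0],[0,0,0,0,0,0.5],[0,0,0,0,0,1],[0,0,0,0,0,1],[0,0,0,0,0,1],[0,0,0,0,0,1],[0,0,0,0,0,1],[0,0,0,0,0,1],[0,0,0,0,0,1],[0,0,0,0,0,0.93],[0,0,0,0,0,0]]}';python3 nav.py r 2
```

```text
t: 15.98
position: [582.2, -299.1, 146.4]
tool_rot: [[-0.872, 0.49, 0.002], [0.49, 0.872, -0.001], [-0.002, -0.0, -1.0]]
contact_force: [-0.1, 0.4, 0.5]
opening: 42.9
grasp_force: 0.0
t: 16.6
position: [581.9, -299.1, 145.9]
tool_rot: [[-0.872, 0.49, 0.001], [0.49, 0.872, -0.001], [-0.002, -0.0, -1.0]]
contact_force: [-0.1, -0.2, 5.0]
opening: 12.6
grasp_force: 58.6
t: 18.85
position: [581.2, -298.4, 328.0]
tool_rot: [[0.399, 0.917, -0.003], [0.917, -0.399, 0.002], [0.001, -0.003, -1.0]]
contact_force: [0.0, 0.7, -1.2]
opening: 12.2
grasp_force: 58.4
t 18.85 q6 1.4 pos [ 581.2 -298.4  328. ] target [583.8   3.7 154. ]
turn az units 0.01 (or other way) -35.99 tilt [-0.0027  0.002 ]
local now [ 5.559 -2.352  3.491] local after turn [ 5.557 -2.375  3.479]
force [ 0.   0.7 -1.2] open 12.2 grip 58.4
```

```bash
python3 -m inch '{"motion":[[0.4,-0.3,0,0,0,0],[0.7,-0.3,0,0,0,0],[0.85,-0.3,0,0,0,0],[0.85,-0.3,0,0,0,0],[0.85,-0.3,0,0,0,0],[0.85,-0.3,0,0,0,0],[0.6,-0.3,0,0,0,0],[0.46,-0.27,0,0,0,0],[0,0,0,0,0,0],[0,0,0,0,0,0]]}';python3 nav.py r 2
```

```text
t: 20.1
position: [584.2, 3.1, 329.2]
tool_rot: [[0.399, 0.917, -0.001], [0.917, -0.399, -0.001], [-0.001, -0.001, -1.0]]
contact_force: [0.3, 0.2, -1.0]
opening: 12.4
grasp_force: 58.8
t 20.1 q6 1.87 pos [584.2   3.1 329.2] target [583.8   3.7 154. ]
turn az units 0.01 (or other way) -35.99 tilt [-0.0009 -0.0005]
local now [ 0.011 -0.011  3.504] local after turn [ 0.008 -0.013  3.504]
force [ 0.3  0.2 -1. ] open 12.4 grip 58.8
```

```bash
python3 -m inch '{"motion":[[0.01,-0.01,0.4,0,0,0],[0,0,0.6,0,0,0],[0,0,0.6,0,0,0],[0,0,0.5,0,0,0],[0,0,0.5,0,0,0],[0,0,0.3,0,0,0],[0,0,0.2,0,0,0],[0,0,0.2,0,0,0],[0,0,0.15,0,0,0],[0,0,0.06,0,0,0],[0,0,0,0,0,0]]}'; python3 nav.py r 2
```

```text
t: 21.48
position: [584.3, 4.2, 154.6]
tool_rot: [[0.4, 0.916, 0.001], [0.916, -0.4, -0.0], [0.0, 0.001, -1.0]]
contact_force: [-1.0, -0.5, -2.2]
opening: 12.2
grasp_force: 58.8
t 21.48 q6 1.88 pos [584.3   4.2 154.6] target [583.8   3.7 154. ]
turn az units 0.0 (or other way) -36.0 tilt [ 0.0006 -0.0001]
local now [-0.013 -0.005  0.013] local after turn [-0.013 -0.005  0.013]
force [-1.  -0.5 -2.2] open 12.2 grip 58.8
```

```bash
python3 -m inch '{"motion":[[0,0,0.04,0,0,0],[0,0,0,0,0,0]]}'; python3 -m inch '{"motion":[[0,0,0,0,0,0],[0,0,0,0,0,0],[0,0,0,0,0,0],[0,0,0,0,0,0]]}' 0; python3 -m inch '{"motion":[[0,0,-0.2,0,0,0],[0,0,-0.4,0,0,0],[0,0,-0.7,0,0,0],[0,0,-0.7,0,0,0],[0,0,-0.6,0,0,0],[0,0,-0.1,0,0,0],[0,0,0,0,0,-0.5],[0,0,0,0,0,-1],[0,0,0,0,0,-1],[0,0,0,0,0,-1],[0,0,0,0,0,-1],[0,0,0,0,0,-1],[0,0,0,0,0,-1],[0,0,0,0,0,-1],[0,0,0,0,0,-0.93],[0,0,0,0,0,0]]}'; python3 nav.py d 3
```

```text
t: 21.72
position: [584.7, 4.3, 154.0]
tool_rot: [[0.4, 0.916, 0.002], [0.916, -0.4, -0.0], [0.001, 0.002, -1.0]]
contact_force: [-0.4, 1.1, 4.7]
opening: 12.5
grasp_force: 59.6
t: 22.22
position: [584.0, 4.1, 152.0]
tool_rot: [[0.401, 0.916, -0.0], [0.916, -0.401, 0.0], [-0.0, -0.0, -1.0]]
contact_force: [-0.1, -0.4, -0.2]
opening: 42.6
grasp_force: 0.0
t: 24.22
position: [583.7, 4.2, 286.0]
tool_rot: [[-0.871, 0.491, -0.002], [0.491, 0.871, 0.0], [0.002, -0.001, -1.0]]
contact_force: [0.1, 0.8, 0.0]
opening: 42.5
grasp_force: 0.0
t 24.23 q6 0.41 pos [583.7   4.2 286. ] target [ 615.5 -240.4  126. ]
turn az units -0.0 (or other way) 36.0 tilt [-0.002   0.0002]
local now [-2.965 -3.946  3.198] local after turn [-2.956 -3.95   3.201]
force [0.1 0.8 0. ] open 42.5 grip 0.0
```

```bash
python3 -m inch '{"motion":[[-0.3,-0.3,0,0,0,0],[-0.45,-0.6,0,0,0,0],[-0.5,-0.7,0,0,0,0],[-0.5,-0.7,0,0,0,0],[-0.5,-0.7,0,0,0,0],[-0.45,-0.6,0,0,0,0],[-0.25,-0.35,0,0,0,0],[0,0,0.3,0,0,0],[0,0,0.7,0,0,0],[0,0,0.7,0,0,0],[0,0,0.4,0,0,0],[0,0,0,0,0,0],[0,0,0,0,0,0]]}'; python3 nav.py d 3
```

```text
t: 25.85
position: [616.2, -241.2, 183.2]
tool_rot: [[-0.871, 0.491, 0.001], [0.491, 0.871, -0.001], [-0.001, -0.0, -1.0]]
contact_force: [-0.1, -0.9, 0.1]
opening: 43.0
grasp_force: 0.0
t 25.85 q6 0.04 pos [ 616.2 -241.2  183.2] target [ 615.5 -240.4  126. ]
turn az units -0.0 (or other way) 36.0 tilt [ 0.0011 -0.0008]
local now [0.021 0.008 1.145] local after turn [0.02  0.007 1.145]
force [-0.1 -0.9  0.1] open 43.0 grip 0.0
```

```bash
python3 -m inch '{"motion":[[0.02,0.01,0.5,0,0,0],[0,0,0.44,0,0,0],[0,0,0.2,0,0,0],[0,0,0,0,0,0],[0,0,0,0,0,0]]}'; python3 -m inch '{"motion":[[0,0,0,0,0,0],[0,0,0,0,0,0],[0,0,0,0,0,0],[0,0,0,0,0,0],[0,0,0,0,0,0]]}' 1 60;  python3 -m inch '{"motion":[[0,0,-0.2,0,0,0],[0,0,-0.4,0,0,0],[0,0,-0.6,0,0,0],[0,0,-0.7,0,0,0],[0,0,-0.7,0,0,0],[0,0,-0.6,0,0,0],[0,0,-0.5,0,0,0],[0,0,-0.1,0,0,0],[0,0,0,0,0,0.5],[0,0,0,0,0,1],[0,0,0,0,0,1],[0,0,0,0,0,1],[0,0,0,0,0,1],[0,0,0,0,0,1],[0,0,0,0,0,1],[0,0,0,0,0,1],[0,0,0,0,0,0.93],[0,0,0,0,0,0]]}';python3 nav.py r 3
```

```text
t: 26.48
position: [616.2, -239.8, 127.0]
tool_rot: [[-0.872, 0.49, 0.002], [0.49, 0.872, -0.001], [-0.003, 0.0, -1.0]]
contact_force: [-0.7, 0.5, -0.3]
opening: 42.6
grasp_force: 0.0
t: 27.1
position: [615.9, -239.6, 126.4]
tool_rot: [[-0.872, 0.49, 0.002], [0.49, 0.872, -0.001], [-0.002, 0.0, -1.0]]
contact_force: [0.0, 0.6, 5.7]
opening: 12.3
grasp_force: 58.6
t: 29.35
position: [614.9, -239.2, 313.2]
tool_rot: [[0.399, 0.917, -0.003], [0.917, -0.399, 0.002], [0.0, -0.004, -1.0]]
contact_force: [0.7, -0.2, -0.9]
opening: 12.1
grasp_force: 58.3
t 29.35 q6 1.51 pos [ 614.9 -239.2  313.2] target [521.5  31.  134. ]
turn az units 0.01 (or other way) -35.99 tilt [-0.0032  0.0015]
local now [ 4.209 -3.856  3.599] local after turn [ 4.201 -3.877  3.585]
force [ 0.7 -0.2 -0.9] open 12.1 grip 58.3
```

```bash
python3 -m inch '{"motion":[[0.3,-0.28,0,0,0,0],[0.5,-0.46,0,0,0,0],[0.7,-0.65,0,0,0,0],[0.7,-0.65,0,0,0,0],[0.7,-0.65,0,0,0,0],[0.7,-0.65,0,0,0,0],[0.4,-0.36,0,0,0,0],[0.2,-0.17,0,0,0,0],[0,0,0,0,0,0],[0,0,0,0,0,0]]}';python3 nav.py r 3
```

```text
t: 30.6
position: [522.5, 29.6, 314.9]
tool_rot: [[0.401, 0.916, -0.0], [0.916, -0.401, -0.001], [-0.001, -0.0, -1.0]]
contact_force: [-0.4, 0.0, -1.5]
opening: 12.2
grasp_force: 58.7
t 30.6 q6 1.91 pos [522.5  29.6 314.9] target [521.5  31.  134. ]
turn az units -0.0 (or other way) 36.0 tilt [-0.0004 -0.0007]
local now [ 0.019 -0.03   3.618] local after turn [ 0.017 -0.03   3.618]
force [-0.4  0.  -1.5] open 12.2 grip 58.7
```

```bash
python3 -m inch '{"motion":[[0.02,-0.03,0.3,0,0,0],[0,0,0.6,0,0,0],[0,0,0.6,0,0,0],[0,0,0.5,0,0,0],[0,0,0.5,0,0,0],[0,0,0.4,0,0,0],[0,0,0.3,0,0,0],[0,0,0.2,0,0,0],[0,0,0.15,0,0,0],[0,0,0.06,0,0,0],[0,0,0.02,0,0,0],[0,0,0,0,0,0]]}'; python3 nav.py r 3
```

```text
t: 32.1
position: [521.5, 32.1, 134.6]
tool_rot: [[0.4, 0.916, 0.001], [0.916, -0.4, -0.0], [0.0, 0.001, -1.0]]
contact_force: [-0.9, 0.9, -0.1]
opening: 12.2
grasp_force: 59.0
t 32.1 q6 1.92 pos [521.5  32.1 134.6] target [521.5  31.  134. ]
turn az units 0.0 (or other way) -36.0 tilt [ 0.001  -0.0001]
local now [-0.022  0.009  0.011] local after turn [-0.022  0.009  0.011]
force [-0.9  0.9 -0.1] open 12.2 grip 59.0
```

```bash
python3 -m inch '{"motion":[[-0.02,0,0.03,0,0,0],[0,0,0,0,0,0]]}'; python3 -m inch '{"motion":[[0,0,0,0,0,0],[0,0,0,0,0,0],[0,0,0,0,0,0],[0,0,0,0,0,0]]}' 0; python3 -m inch '{"motion":[[0,0,-0.2,0,0,0],[0,0,-0.4,0,0,0],[0,0,-0.7,0,0,0],[0,0,-0.7,0,0,0],[0,0,-0.6,0,0,0],[0,0,-0.1,0,0,0],[0,0,0,0,0,-0.5],[0,0,0,0,0,-1],[0,0,0,0,0,-1],[0,0,0,0,0,-1],[0,0,0,0,0,-1],[0,0,0,0,0,-1],[0,0,0,0,0,-1],[0,0,0,0,0,-1],[0,0,0,0,0,-0.93],[0,0,0,0,0,0]]}'; python3 nav.py d 4
```

```text
t: 32.35
position: [521.6, 31.9, 134.6]
tool_rot: [[0.4, 0.916, 0.003], [0.916, -0.4, 0.002], [0.003, 0.002, -1.0]]
contact_force: [-1.7, 4.0, 6.0]
opening: 12.4
grasp_force: 59.9
t: 32.85
position: [520.7, 31.1, 132.0]
tool_rot: [[0.401, 0.916, -0.0], [0.916, -0.401, -0.0], [-0.0, -0.0, -1.0]]
contact_force: [-0.5, 0.3, 0.3]
opening: 42.8
grasp_force: 0.0
t: 34.85
position: [520.3, 31.2, 266.1]
tool_rot: [[-0.871, 0.491, -0.002], [0.491, 0.871, 0.0], [0.002, -0.001, -1.0]]
contact_force: [-0.9, 0.0, -0.2]
opening: 42.7
grasp_force: 0.0
t 34.85 q6 0.44 pos [520.3  31.2 266.1] target [ 515.4 -418.2  106. ]
turn az units -0.0 (or other way) 36.0 tilt [-0.0021  0.0001]
local now [-4.336 -7.874  3.2  ] local after turn [-4.325 -7.879  3.201]
force [-0.9  0.  -0.2] open 42.7 grip 0.0
```

```bash
python3 -m inch '{"motion":[[-0.22,-0.4,0,0,0,0],[-0.38,-0.7,0,0,0,0],[-0.49,-0.9,0,0,0,0],[-0.49,-0.9,0,0,0,0],[-0.49,-0.9,0,0,0,0],[-0.49,-0.9,0,0,0,0],[-0.49,-0.9,0,0,0,0],[-0.49,-0.9,0,0,0,0],[-0.38,-0.7,0,0,0,0],[-0.25,-0.45,0,0,0,0],[-0.15,-0.23,0,0,0,0],[0,0,0.3,0,0,0],[0,0,0.7,0,0,0],[0,0,0.7,0,0,0],[0,0,0.3,0,0,0],[0,0,0,0,0,0],[0,0,0,0,0,0]]}'; python3 nav.py d 4
```

```text
t: 36.98
position: [516.8, -418.7, 169.1]
tool_rot: [[-0.872, 0.49, 0.002], [0.49, 0.872, -0.002], [-0.003, -0.001, -1.0]]
contact_force: [-0.3, -0.4, 0.3]
opening: 42.7
grasp_force: 0.0
t 36.98 q6 -0.27 pos [ 516.8 -418.7  169.1] target [ 515.4 -418.2  106. ]
turn az units 0.0 (or other way) -36.0 tilt [ 0.0019 -0.0019]
local now [ 0.033 -0.004  1.262] local after turn [ 0.03  -0.005  1.262]
force [-0.3 -0.4  0.3] open 42.7 grip 0.0
```

```bash
python3 -m inch '{"motion":[[0.03,0,0.5,0,0,0],[0,0,0.5,0,0,0],[0,0,0.26,0,0,0],[0,0,0,0,0,0],[0,0,0,0,0,0]]}'; python3 -m inch '{"motion":[[0,0,0,0,0,0],[0,0,0,0,0,0],[0,0,0,0,0,0],[0,0,0,0,0,0],[0,0,0,0,0,0]]}' 1 60;  python3 -m inch '{"motion":[[0,0,-0.2,0,0,0],[0,0,-0.4,0,0,0],[0,0,-0.6,0,0,0],[0,0,-0.7,0,0,0],[0,0,-0.7,0,0,0],[0,0,-0.6,0,0,0],[0,0,-0.4,0,0,0],[0,0,-0.1,0,0,0],[0,0,0,0,0,0.5],[0,0,0,0,0,1],[0,0,0,0,0,1],[0,0,0,0,0,1],[0,0,0,0,0,1],[0,0,0,0,0,1],[0,0,0,0,0,1],[0,0,0,0,0,1],[0,0,0,0,0,0.93],[0,0,0,0,0,0]]}';python3 nav.py r 4
```

```text
t: 37.6
position: [515.6, -418.1, 106.0]
tool_rot: [[-0.872, 0.49, 0.002], [0.49, 0.872, -0.002], [-0.003, -0.001, -1.0]]
contact_force: [0.2, 0.6, -0.5]
opening: 42.9
grasp_force: 0.0
t: 38.22
position: [515.4, -417.9, 105.6]
tool_rot: [[-0.872, 0.49, 0.002], [0.49, 0.872, -0.001], [-0.002, -0.001, -1.0]]
contact_force: [0.4, 0.3, 5.7]
opening: 12.1
grasp_force: 58.6
t: 40.48
position: [514.5, -417.0, 287.5]
tool_rot: [[0.399, 0.917, -0.002], [0.917, -0.399, 0.002], [0.001, -0.003, -1.0]]
contact_force: [0.8, 0.2, -0.8]
opening: 12.6
grasp_force: 58.3
t 40.48 q6 1.2 pos [ 514.5 -417.   287.5] target [459.2  58.2 114. ]
turn az units 0.01 (or other way) -35.99 tilt [-0.0022  0.0022]
local now [ 8.271 -4.797  3.494] local after turn [ 8.265 -4.824  3.471]
force [ 0.8  0.2 -0.8] open 12.6 grip 58.3
```

```bash
python3 -m inch '{"motion":[[0.4,-0.23,0,0,0,0],[0.7,-0.41,0,0,0,0],[0.9,-0.52,0,0,0,0],[0.9,-0.52,0,0,0,0],[0.9,-0.52,0,0,0,0],[0.9,-0.52,0,0,0,0],[0.9,-0.52,0,0,0,0],[0.9,-0.52,0,0,0,0],[0.8,-0.47,0,0,0,0],[0.6,-0.35,0,0,0,0],[0.37,-0.24,0,0,0,0],[0,0,0,0,0,0],[0,0,0,0,0,0]]}';python3 nav.py r 4
```

```text
t: 42.1
position: [459.7, 57.6, 288.9]
tool_rot: [[0.4, 0.917, -0.001], [0.917, -0.4, -0.001], [-0.001, -0.0, -1.0]]
contact_force: [-0.8, -0.4, -0.0]
opening: 12.0
grasp_force: 58.6
t 42.1 q6 1.96 pos [459.7  57.6 288.9] target [459.2  58.2 114. ]
turn az units 0.01 (or other way) -35.99 tilt [-0.0006 -0.0006]
local now [ 0.011 -0.013  3.498] local after turn [ 0.008 -0.014  3.498]
force [-0.8 -0.4 -0. ] open 12.0 grip 58.6
```

```bash
python3 -m inch '{"motion":[[0.01,-0.01,0.3,0,0,0],[0,0,0.6,0,0,0],[0,0,0.6,0,0,0],[0,0,0.5,0,0,0],[0,0,0.5,0,0,0],[0,0,0.4,0,0,0],[0,0,0.2,0,0,0],[0,0,0.2,0,0,0],[0,0,0.15,0,0,0],[0,0,0.06,0,0,0],[0,0,0.02,0,0,0],[0,0,0,0,0,0]]}'; python3 nav.py r 4;  python3 - <<'E'
from cell import arm
import cv2,numpy as np
a=arm.camera("top")["pixels"][120:320,140:340];b=arm.camera("side")["pixels"][80:280,200:400]
cv2.imwrite("pics/p4.png",np.hstack([cv2.resize(x,(400,400)) for x in(a,b)]))
E
```

```text
t: 43.6
position: [459.8, 58.7, 113.7]
tool_rot: [[0.401, 0.916, 0.001], [0.916, -0.401, -0.0], [0.0, 0.001, -1.0]]
contact_force: [-1.9, 0.6, 2.3]
opening: 11.9
grasp_force: 59.0
t 43.6 q6 1.97 pos [459.8  58.7 113.7] target [459.2  58.2 114. ]
turn az units 0.0 (or other way) -36.0 tilt [ 0.0008 -0.0001]
local now [-0.014 -0.006 -0.007] local after turn [-0.014 -0.006 -0.007]
force [-1.9  0.6  2.3] open 11.9 grip 59.0
```

View pics/p4.png

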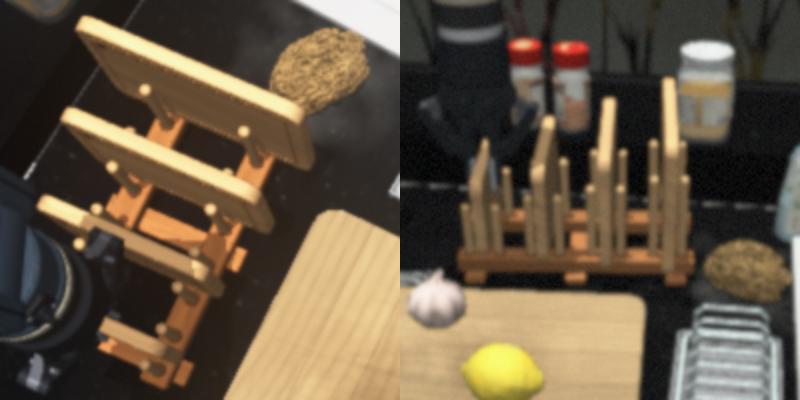

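The four boards stand between their pegs, ordered by size, and board 4 touches the rails. Release and retreat.

```bash
python3 -m inch '{"motion":[[0,0,0,0,0,0],[0,0,0,0,0,0],[0,0,0,0,0,0],[0,0,0,0,0,0]]}' 0; python3 -m inch '{"motion":[[0,0,-0.2,0,0,0],[0,0,-0.4,0,0,0],[0,0,-0.7,0,0,0],[0,0,-0.7,0,0,0],[0,0,-0.7,0,0,0],[0,0,-0.3,0,0,0],[-0.5,0.3,0,0,0,0],[-0.8,0.5,0,0,0,0],[-0.8,0.5,0,0,0,0],[-0.8,0.5,0,0,0,0],[-0.8,0.5,0,0,0,0],[-0.4,0.2,0,0,0,0],[0,0,0,0,0,0]]}'; python3 - <<'E'
from h import *
from cell import arm
P=np.load("pose.npz");rack=P["rack"];ims=[]
for n,a in(("top",(120,320,130,330)),("side",(90,290,200,400))):
    c=arm.camera(n);f=2;big=cv2.resize(c["pixels"],None,fx=f,fy=f,interpolation=cv2.INTER_CUBIC)
    for k,x in enumerate([102,34,-34,-102]):
        for o in outline(k,30): cv2.polylines(big,[np.int32(((proj(c,place(rack,o+[x,0,0]))+.5)*f-.5).round())],True,(0,0,255) if o[0,0]>0 else (255,0,0),1)
    ims.append(big[a[0]*f:a[1]*f,a[2]*f:a[3]*f])
cv2.imwrite("pics/fin.png",np.hstack(ims))
E
```

```text
t: 44.2
position: [459.5, 58.7, 112.7]
tool_rot: [[0.401, 0.916, -0.0], [0.916, -0.401, 0.0], [-0.0, -0.0, -1.0]]
contact_force: [-0.5, 0.6, 0.4]
opening: 42.6
grasp_force: 0.0
t: 45.82
position: [491.5, -180.6, 261.6]
tool_rot: [[0.403, 0.915, -0.002], [0.915, -0.403, 0.001], [0.0, -0.002, -1.0]]
contact_force: [1.0, 0.1, 0.8]
opening: 43.1
grasp_force: 0.0
```

View pics/fin.png

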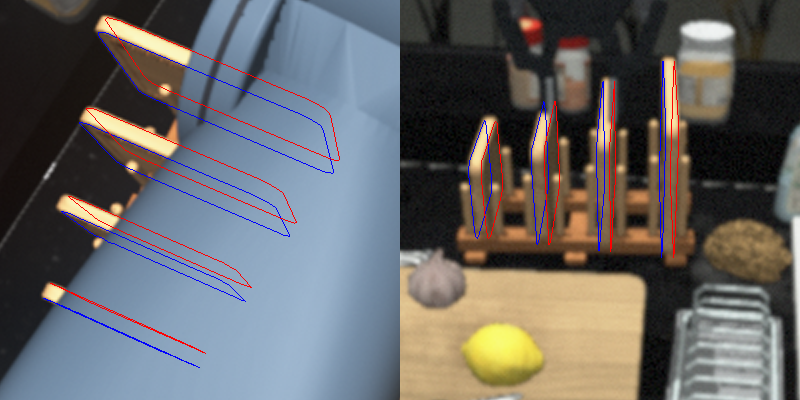

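The final overlay puts all four boards within a few millimetres of their targets, upright, and the gripper is clear.

```bash
python3 -c "
from cell import arm
print(arm.finish_job())"
```

```text
the job is handed in; nothing more can be done
None
```

All four boards are in the rack in order of size, each within a few millimetres of its place in the last camera check, and the job was handed in at about 46 s of the 91 s allowed; no verdict came back.

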